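# Nudge a bonsai dish home in the glaze reader

## Robot

A 7-joint arm with a two-finger parallel gripper is mounted at the origin on the work surface. World frame = base frame: x ahead of the robot, y to its left, z up, the work surface at z = 0. Lengths are in m, angles in rad, forces in N, time in s.
With the tool pointing down it reaches from about 0.425 to 0.875 m from the base axis. Payload 4.7 kg.
Tool frame: the origin (TCP) lies at the very end of the fingers, on their centre line; the grasp point (between the pads) lies 19 mm behind it; z points along the fingers, y is the line along which they close (so a half turn about z gives the same grasp; the last joint's range is limited). The gripper opens to 87 mm and grips with 3 to 60 N. Pads are 19 mm wide; open, the fingers measure 117 mm over their backs; the gripper's body (75 mm by 190 mm) begins 51 mm behind the grasp point.
Start: joints at [1.292, 0.321, -0.07, 1.45, 0.023, 1.371, -0.057], TCP at [0.188, -0.622, 0.223] pointing down, gripper open.
Joint ranges: [-2.86, 2.86], [-0.3, 2.09], [-1.38, 1.24], [0.06, 2.45], [-1.56, 4.7], [0.09, 2.05], [-2.69, 2.69]. Speed limits (rad/s): [2.57, 2.57, 3.14, 3.14, 3.14, 3.14, 3.14].

## Interface

Orientations are given as a rotation vector (axis times angle).
In Python, from bench import get_state, get_image, get_calibration, close_job gives the robot as it stands.
- The arm moves only by the shell command python3 -m crank 'ROWS' [FORCE]. ROWS is JSON, a list of rows, each a list of 5 numbers: the opening, from 0 (shut) to 1 (fully open), then the shift along the world's x, y, z in units of 0.2 m (1.0 is 0.2 m), then the turn about the world's z in units of 2 pi rad (1.0 is 2 pi rad). A call has 1 to 5 rows; each row is the pose to reach, as a shift and turn from the pose commanded when the call began, turning the shorter way round; what a row does not reach only later rows make up. A row lasts 1/8 s, in which the tool goes at most 62.5 mm and 10.7 degrees, less where a joint would pass 70% of its speed; a pose out of reach is approached as far as the arm can. A call with a number of a shift or a turn outside -1 to 1 is refused whole. A call with a gripper value outside its range is refused whole. The fingers move at their own pace and stop on an object; FORCE is the grip in N (left out, the last holds). Time passes only in rows, so rows that repeat a pose let the fingers close. It gives the time, the measured TCP pose, the force, the opening and the grip force at its end, in the units of the state.
- get_state(): the state, without advancing time (a new reading comes with each control period).
- get_image(name): name is "scene" or "top"; returns the picture (384x512x3 uint8, red, green, blue); there is no depth.
- get_calibration(name): a dict with "fovy" (degrees; the focal length in pixels is half the picture's height over the tangent of half this angle, whatever the lens; pixels are square), "cx", "cy" (the principal point, pixels), "k1" (the pictures are not rectified: a ray, as slopes to the right and down, at radius r is drawn at 1 + k1 r^2 times it, then the intrinsics apply), "R" (3x3) and "t" (3): a world point X has camera coordinates R X + t. Camera axes: x right, y down, z forward; pixel columns grow to the right and rows downward; lengths in m; the calibration is good to about 2 mm. A picture is of the moment at which its call begins. get_calibration takes no time and is no camera call.
- close_job(): hands the job in; it is judged then, once.
The state is a dict: "time": time; "joint_positions": joint angles; "qd": joint speeds; "joint_torque": joint torques, N m; "position": TCP position; "tool_rot": TCP orientation; "ft_force": force on the tool from outside, world axes, zero at the start; "torque": the same for the moment, N m; "grip_width": opening from 0.0 (shut) to 1.0 (fully open); "grip_force": force on a finger pad.
Only numpy, scipy, OpenCV 4.12 (cv2) and the standard library are available. Lean on these libraries where they do the work, as an engineer would, in place of code of your own. Each camera call takes 0.05 s, during which the arm holds its last target. There are 200 camera calls.

## Task

Pick up the wooden pusher from its cork mat and, touching the dish with the pusher only, nudge the terracotta dish gently along the aluminium guide into the glaze reader until you feel it meet the hidden stop inside; do not shove the stop hard. Leave the dish resting against the stop and stand the pusher back upright on its mat, without disturbing the other things on the bench.

Things in the scene. Friction and masses are not known exactly. Their poses are not given: they have to be found in the camera images.
- guide: Fixed straight aluminium channel. Origin: on the bench under its centre line, at the mouth of the glaze reader. x axis: along the channel, the way the dish is pushed into the reader; z up. Its floor is 6 mm above the bench; the side rails are 22 mm high above the bench, 106 mm apart inside. It runs from x = -190 mm (open rear end) to 150 mm (inside the reader).
- reader: The glaze reader, a low white and grey instrument fixed over the guide. Same origin and axes as the guide (mouth at x = 0). It spans x = 0 to 155 mm and y = -82 to 82 mm; its top is 80 mm above the bench, the roof of its mouth 52 mm. It hides the stop.
- mouth (a point): Centre of the reader's mouth, 30 mm above the bench; axes as the guide. Unseen inside, 75 to 115 mm beyond it (different every time), is the rubber face of the stop. The stop does not slide, but its face gives about 2.5 N per mm, 6 mm at most; more than 15 N on it is too much. The channel's friction keeps the dish resting against it.
- dish: Shallow rectangular terracotta bonsai dish standing in the channel in front of the reader, 80 mm along its x, 100 mm along its y, 30 mm high, 0.24 to 0.4 kg. Origin: centre of its underside; its x axis points along the guide. Sliding it takes about 1 to 4 N.
- pusher: Loose wooden pusher, 0.18 kg, standing on the mat: a low bar (24 mm wide, 18 mm high) with an upright square grip post (24 x 24 mm, top 82 mm above the pusher's underside) at its rear and a cross head (50 mm wide, 24 mm high) at its front. Origin: underside, below the post's axis; x axis points forward along the bar. The head's flat pushing face is at x = 100 mm, the rear end at x = -20 mm.
- pusher_mid (a point): The middle of the pusher's underside, 40 mm ahead of its origin; same axes as the pusher.
- mat: Fixed cork mat on the bench, 220 mm (x) by 140 mm (y), 4 mm thick, home of the pusher. Origin: centre of its underside.
- small_pot: Bystander: terracotta pot, 68 mm across, 55 mm high, beside the guide. Origin: centre of underside.
- glaze_jar: Bystander: capped jar, 52 mm across, 50 mm high, beside the guide. Origin: centre of underside.
- spatula: Bystander: wooden-handled spatula, 180 mm long, lying beside the mat along its own x.
- tall_pot: Bystander: blue glazed pot, 100 mm across, 110 mm high. Origin: centre of underside.
- mug: Bystander: white mug, 76 mm across, 85 mm high. Origin: centre of underside.
- saucer: Bystander: terracotta saucer, 120 mm across, 20 mm high. Origin: centre of underside.
- bottle: Bystander: bottle, 60 mm across, 150 mm high. Origin: centre of underside.
Things that resemble listed ones, but are neither listed nor needed, are in the scene too. Several things have the shape of the pusher; the one meant has the colours described above.

How it is judged:
By the outcome, as a careful person would: the job done as asked, in the order asked, and still so for the second after the job is handed in, with the robot touching nothing.
It also fails if it takes over 72 s, if anything falls off the work surface, if the arm or the gripper's body presses on something with over 40 N, if the wrist force passes 120 N, or if a joint passes its speed limit or range.

## Working session

There is one attempt and no reset: what is moved stays moved. The work goes in short steps, Python scripts to look and compute and a shell command to move; the robot and the scene stay as the last step left them, time stands still between calls to the robot, and variables do not carry over. Pictures are saved under pics/ and viewed, at most 10 in all, crops included, and the job is handed in when it is done.

```bash
mkdir -p pics; cat > h.py <<'E'
import numpy as np,cv2
from bench import *
def K(n):
    c=get_calibration(n);f=192/np.tan(np.radians(c["fovy"])/2);return c,f
def pix2w(n,u,v,z):
    c,f=K(n);R=np.array(c["R"]);t=np.array(c["t"])
    d=np.array([(u-c["cx"])/f,(v-c["cy"])/f]);s=d.copy()
    for _ in range(30): s=d/(1+c["k1"]*(s@s))
    ray=R.T@np.array([s[0],s[1],1]);o=-R.T@t
    return o+ray*(z-o[2])/ray[2]
def w2pix(n,X):
    c,f=K(n);p=np.array(c["R"])@np.array(X)+np.array(c["t"]);s=p[:2]/p[2]
    s=s*(1+c["k1"]*(s@s));return np.array([s[0]*f+c["cx"],s[1]*f+c["cy"]])
def crop(im,u0,v0,u1,v1,k,fn):
    cv2.imwrite(fn,cv2.resize(im[v0:v1,u0:u1,::-1],None,fx=k,fy=k,interpolation=cv2.INTER_CUBIC))
E
python3 - <<'E'
from h import *
for n in("scene","top"):
    im=get_image(n);np.save(f"pics/{n}.npy",im);crop(im,0,0,512,384,1.5,f"pics/{n}0.png");print(n,get_calibration(n))
print(get_state())
E
```

```text
scene {'fovy': 53.35525042573626, 'cx': 259.7052081807441, 'cy': 197.31652516909517, 'k1': -0.12109430769164871, 'R': array([[ 0.81392208,  0.58095647, -0.00452048],
       [ 0.49107384, -0.69211229, -0.52898683],
       [-0.310447  ,  0.42833417, -0.84861799]]), 't': array([-0.36429357, -0.22234238,  1.41667259])}
top {'fovy': 54.34402740090619, 'cx': 256.71802738859066, 'cy': 190.0097551396193, 'k1': -0.06246307869237385, 'R': array([[-0.02033477, -0.99962285,  0.01845675],
       [-0.98713435,  0.01714553, -0.15897109],
       [ 0.15859468, -0.02145193, -0.9871107 ]]), 't': array([-0.00775425,  0.48584634,  1.04704882])}
{'time': 0.1, 'joint_positions': array([ 1.29209754,  0.32176803, -0.07007633,  1.4515738 ,  0.02259263,
        1.37081513, -0.0569136 ]), 'qd': array([ 0.00133501, -0.0011289 , -0.00020711, -0.00242118,  0.00131958,
       -0.00061952, -0.00030641]), 'joint_torque': array([ 6.40514509e-05, -4.92574060e+01, -4.05615158e-01, -3.13394308e+01,
       -6.41383510e-02,  3.95620940e-02,  7.60888406e-05]), 'position': array([ 0.18741403, -0.6218603 ,  0.22154794]), 'tool_rot': array([-3.10626044e+00, -4.58040021e-01,  5.47140528e-04]), 'ft_force': array([-0.61276344, -0.06000151, -1.6263298 ]), 'torque': array([-0.01100632,  0.05963422,  0.02522504]), 'grip_force': 0.0, 'grip_width': 1.004017088641187}
```

View pics/scene0.png

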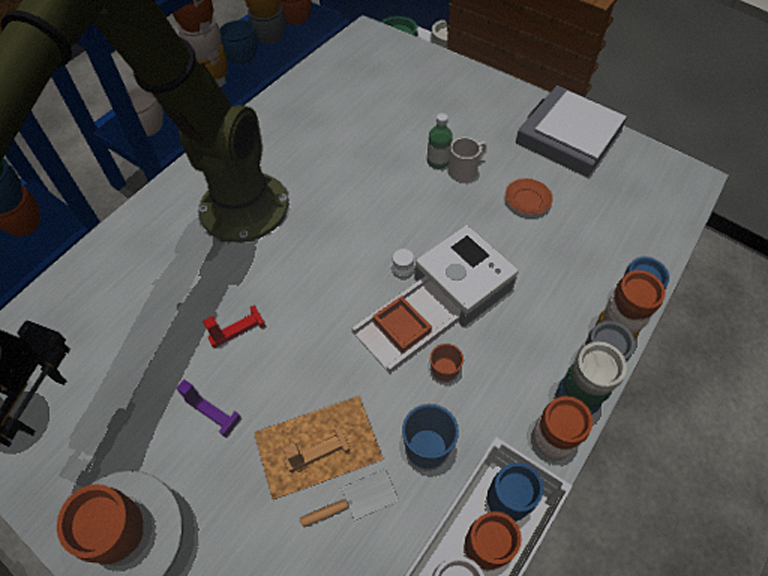

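View pics/top0.png

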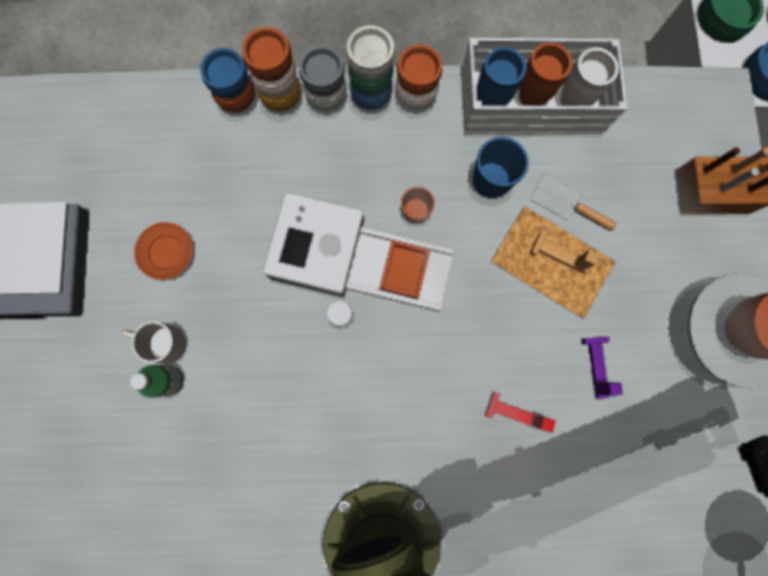

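The scene picture (displayed at 1.5x) shows the robot, the reader with its channel and dish, and three pusher shapes. In the top picture (same scale) these are the wooden one on the cork mat (565,250), a purple one (602,368) and a red one (522,413). The wooden one on the mat fits the description, and I'll confirm it in enlarged crops.

```bash
python3 - <<'E'
from h import *
t=np.load("pics/top.npy");s=np.load("pics/scene.npy")
crop(t,322,130,416,214,7,"pics/tmat.png")
crop(t,172,122,308,216,5.8,"pics/tguide.png")
crop(s,160,255,272,355,6,"pics/smat.png")
E
```

```text
(no output)
```

View pics/tmat.png

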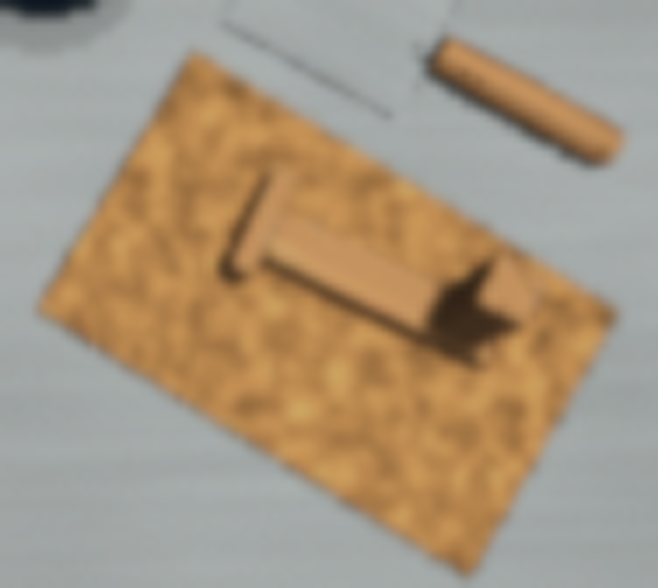

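View pics/tguide.png

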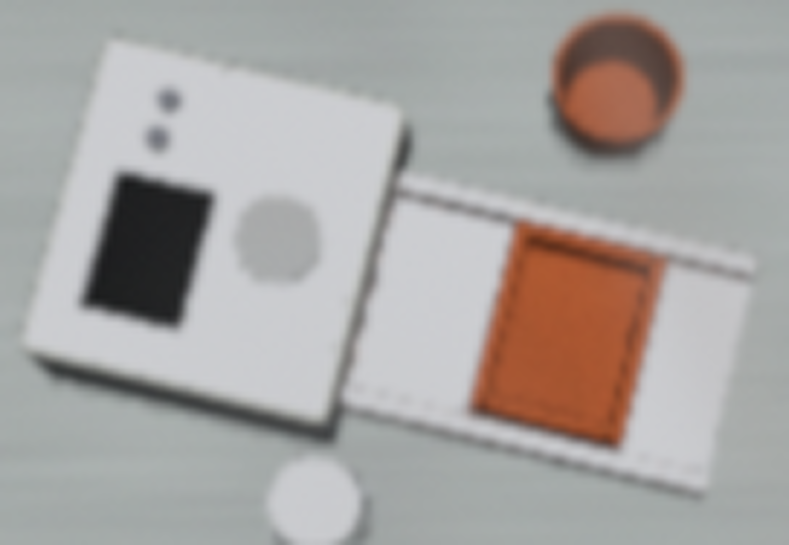

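View pics/smat.png

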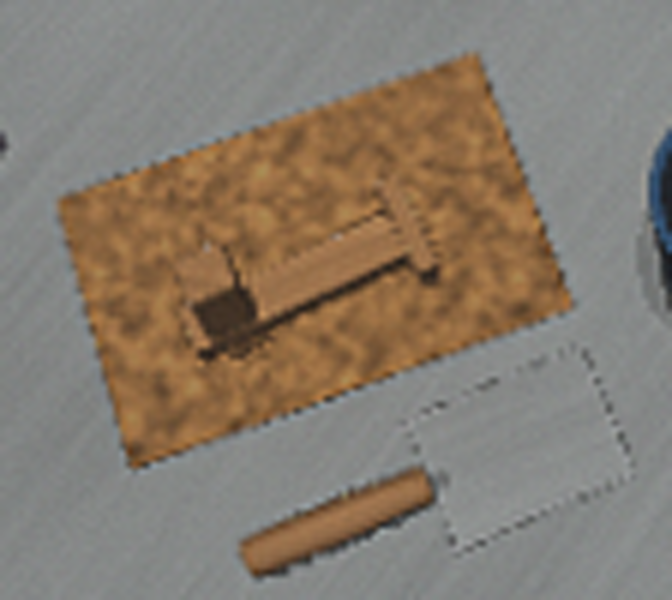

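The top and scene crops agree. The plain wooden pusher stands on the cork mat, with its post at crop (508,288) and its head near (262,222). The red and purple ones are lookalikes. The guide crop gives the reader corners (110,40), (402,108), (330,422) and (25,345), and the dish corners (517,220), (665,262), (620,445) and (472,410).

```bash
cat >> h.py <<'E'
def fit(n,obs,local,z,k,o):
    """rigid 2D fit; local pts -> world"""
    W=np.array([pix2w(n,(u+.5)/k-.5+o[0],(v+.5)/k-.5+o[1],zz)[:2] for (u,v),zz in zip(obs,z)]);L=np.array(local)/1e3
    a=W-W.mean(0);b=L-L.mean(0)
    th=np.arctan2((b[:,0]*a[:,1]-b[:,1]*a[:,0]).sum(),(b*a).sum())
    R=np.array([[np.cos(th),-np.sin(th)],[np.sin(th),np.cos(th)]]);p=W.mean(0)-R@L.mean(0)
    return p,th,np.round((W-(L@R.T+p))*1e3,1).tolist()
E
python3 - <<'E'
from h import *
T=("top",);to=(322,130)
print("mat",fit("top",[(193,52),(617,315),(468,575),(40,310)],[(110,-70),(-110,-70),(-110,70),(110,70)],[.004]*4,7,to))
print("mat_s",fit("scene",[(60,202),(475,55),(573,305),(132,466)],[(-110,70),(110,70),(110,-70),(-110,-70)],[.004]*4,6,(160,255)))
go=(172,122)
print("guide",fit("top",[(110,40),(402,108),(330,422),(25,345),(731,375)],[(155,-82),(0,-82),(0,82),(155,82),(-190,0)],[.08]*4+[.022],5.8,go))
print("dish",fit("top",[(517,220),(665,262),(620,445),(472,410)],[(40,-50),(-40,-50),(-40,50),(40,50)],[.036]*4,5.8,go))
W=lambda n,u,v,z,k,o:pix2w(n,(u+.5)/k-.5+o[0],(v+.5)/k-.5+o[1],z)[:2]
print("post top",W("top",508,290,.086,7,to))
print("post s",W("scene",208,268,.086,6,(160,255)))
print("bar up edge",W("top",290,215,.022,7,to),W("top",445,290,.022,7,to),"low",W("top",265,257,.022,7,to),W("top",420,326,.022,7,to))
print("head ends top",W("top",283,172,.028,7,to),W("top",246,272,.028,7,to))
print("head s",W("scene",388,187,.028,6,(160,255)),W("scene",432,258,.028,6,(160,255)))
for n,u,v,z,k,o in[("spot",615,95,.05,5.8,go),("jar",315,505,.05,5.8,go)]: print(n,W("top",u,v,z,k,o))
print("tallpot",pix2w("top",333,111,.11))
E
```

```text
mat (array([ 0.5347518 , -0.36074272]), np.float64(0.9855619388296144), [[-1.3, 0.2], [-1.2, 2.0], [2.4, 0.4], [0.0, -2.6]])
mat_s (array([ 0.5339067 , -0.36101526]), np.float64(0.986666712085119), [[2.9, 0.5], [0.2, -2.4], [-1.8, -0.0], [-1.3, 1.9]])
guide (array([0.5457144 , 0.04283967]), np.float64(1.3156848312293699), [[-3.1, -1.9], [-1.3, 4.1], [1.8, -0.7], [2.8, -3.8], [-0.2, 2.3]])
dish (array([ 0.51779321, -0.05542596]), np.float64(1.3055839708352437), [[0.5, -0.7], [-1.6, 1.7], [1.5, 1.2], [-0.4, -2.2]])
post top [ 0.52600675 -0.40780061]
post s [ 0.52451498 -0.40757026]
bar up edge [ 0.57368141 -0.3401765 ] [ 0.5396743  -0.40585348] low [ 0.55529275 -0.32798137] [ 0.52404654 -0.39364969]
head ends top [ 0.59127147 -0.33652042] [ 0.54752089 -0.31746538]
head s [ 0.55012154 -0.31820139] [ 0.58841577 -0.33355765]
spot [ 0.63806962 -0.08143103]
jar [0.43158902 0.07219431]
tallpot [ 0.69715924 -0.23613935  0.11      ]
```

```bash
python3 - <<'E'
from h import *
W=lambda u,v,z:pix2w("top",(u+.5)/7-.5+322,(v+.5)/7-.5+130,z)[:2]
P=np.array([.5252,-.4077]);a=np.radians(63)
for u,v in[(440,62),(520,115),(595,160),(390,118)]:
    d=W(u,v,.015)-P;print("spatula in pusher frame",np.round([d@[np.cos(a),np.sin(a)],d@[-np.sin(a),np.cos(a)]],3))
print("red post",pix2w("top",548/1.5,424/1.5,.08),"turntable pot",pix2w("top",497,217,.1))
s=get_state();print("to pick /0.2:",(P-s["position"][:2])/.2)
g=np.array([.5457,.0428]);b=np.radians(75.1);ux=np.array([np.cos(b),np.sin(b)])
D=np.array([.5178,-.0554]);print("dish guide x,y",(D-g)@ux,(D-g)@[-ux[1],ux[0]])
for f in(-.165,-.14,.03):print("post for face",f,g+(f-.1)*ux,((g+(f-.1)*ux)-P)/.2)
print(ux)
E
python3 -m crank '[[0.69,0.3,0.2,0,0.029],[0.69,0.6,0.4,0,0.058],[0.69,0.85,0.55,0,0.087],[0.69,0.85,0.55,0,0.116],[0.69,0.85,0.55,0,0.128]]' 40
```

```text
spatula in pusher frame [ 0.048 -0.109]
spatula in pusher frame [ 0.006 -0.102]
spatula in pusher frame [-0.032 -0.098]
spatula in pusher frame [ 0.058 -0.075]
red post [ 0.21832184 -0.30665465  0.08      ] turntable pot [ 0.38705501 -0.69088569  0.1       ]
to pick /0.2: [1.68892987 1.07080151]
dish guide x,y -0.10207213591837053 0.0017114523252738378
post for face -0.165 [ 0.47755981 -0.21328966] [-0.23820095  0.97205169]
post for face -0.14 [ 0.48398813 -0.18913026] [-0.20605935  1.0928487 ]
post for face 0.03 [ 0.5277007  -0.02484633] [0.01250352 1.91426837]
[0.25713279 0.96637608]
time: 0.72
position: [0.36, -0.5102, 0.2221]
tool_rot: [-2.673, -1.648, -0.001]
ft_force: [-0.5, -0.2, -0.6]
grip_width: 0.696
grip_force: 0.0
```

```bash
python3 -m crank '[[0.69,0.27,0.17,0,0],[0.69,0.54,0.34,0,0],[0.69,0.825,0.51,0,0],[0.69,0.825,0.51,-0.25,0],[0.69,0.825,0.51,-0.5,0]]' 40; python3 -m crank '[[0.69,0,0,0,0],[0.69,0,0,0,0]]'; python3 - <<'E'
from h import *
im=get_image("scene")
crop(im,150,205,284,305,5.8,"pics/s2.png")
s=get_state()["position"];print(s,(np.array([.5252,-.4077,.024])-s)/.2)
E
```

```text
time: 1.35
position: [0.5243, -0.4088, 0.1213]
tool_rot: [2.677, 1.642, 0.001]
ft_force: [0.6, -1.0, -0.5]
grip_width: 0.689
grip_force: 0.0
time: 1.6
position: [0.5232, -0.4112, 0.1244]
tool_rot: [2.68, 1.636, 0.001]
ft_force: [-0.7, 0.0, 0.9]
grip_width: 0.689
grip_force: 0.0
[ 0.52373248 -0.41153336  0.12531903] [ 0.0073376   0.0191668  -0.50659517]
```

View pics/s2.png

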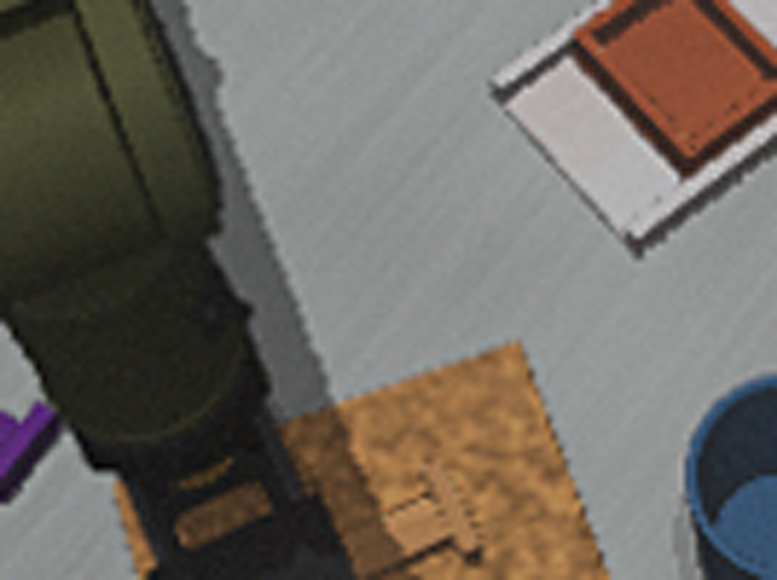

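The crop shows the gripper above the post, with the head visible at (450,520) and pointing forward as expected. The TCP settled about 4 mm off, so I'll correct that and descend.

```bash
python3 -m crank '[[0.69,0.007,0.019,-0.1,0],[0.69,0.007,0.019,-0.2,0],[0.69,0.007,0.019,-0.3,0],[0.69,0.007,0.019,-0.4,0],[0.69,0.007,0.019,-0.4,0]]'; python3 -m crank '[[0.69,0,0,0,0],[0.69,0,0,0,0],[0.69,0,0,0,0]]'
```

```text
time: 2.28
position: [0.5224, -0.4055, 0.0397]
tool_rot: [-2.677, -1.636, 0.003]
ft_force: [-0.3, 0.3, 0.4]
grip_width: 0.695
grip_force: 0.0
time: 2.65
position: [0.5245, -0.4069, 0.0434]
tool_rot: [2.679, 1.637, 0.001]
ft_force: [0.1, -0.5, -1.0]
grip_width: 0.689
grip_force: 0.0
```

```bash
python3 -m crank '[[0.69,0,0,-0.05,0],[0.69,0,0,-0.09,0],[0.69,0,0,-0.09,0],[0.69,0,0,-0.09,0]]'; python3 -m crank '[[0.1,0,0,0,0],[0.1,0,0,0,0],[0.1,0,0,0,0],[0.1,0,0,0,0],[0.1,0,0,0,0]]' 50;  python3 -m crank '[[0.1,0,0,0,0],[0.1,0,0,0,0],[0.1,0,0,0,0]]'
```

```text
time: 3.15
position: [0.524, -0.4065, 0.0244]
tool_rot: [-2.681, -1.638, -0.0]
ft_force: [0.1, -0.5, 0.1]
grip_width: 0.692
grip_force: 0.0
time: 3.78
position: [0.5242, -0.4067, 0.0247]
tool_rot: [2.68, 1.638, 0.0]
ft_force: [0.7, 0.0, -0.0]
grip_width: 0.269
grip_force: 49.7
time: 4.15
position: [0.5242, -0.4067, 0.0247]
tool_rot: [2.68, 1.638, 0.0]
ft_force: [0.8, -1.1, 0.8]
grip_width: 0.269
grip_force: 49.7
```

```bash
python3 -m crank '[[0.1,0,0,0.15,0],[0.1,0,0,0.3,0],[0.1,0,0,0.4,0],[0.1,0,0,0.4,0]]'; python3 -m crank '[[0.1,-0.05,0.2,0,0.007],[0.1,-0.1,0.4,0,0.014],[0.1,-0.14,0.6,0,0.02],[0.1,-0.19,0.8,0,0.027],[0.1,-0.235,0.965,0,0.034]]'; python3 -m crank '[[0.1,0,0,0,0],[0.1,0,0,0,0],[0.1,0,0,0,0],[0.1,0,0,0,0]]'; python3 - <<'E'
from h import *
im=get_image("scene")
crop(im,170,150,304,250,5.8,"pics/s3.png")
s=get_state()
p=s["position"];print(p,(np.array([.4776,-.2133,.028])-p)/.2)
E
```

```text
time: 4.65
position: [0.5247, -0.407, 0.106]
tool_rot: [2.679, 1.637, 0.001]
ft_force: [0.0, -0.1, -1.8]
grip_width: 0.274
grip_force: 49.7
time: 5.28
position: [0.4755, -0.2113, 0.1029]
tool_rot: [-2.486, -1.916, 0.002]
ft_force: [0.7, 0.8, -1.8]
grip_width: 0.276
grip_force: 49.7
time: 5.78
position: [0.4769, -0.2143, 0.1043]
tool_rot: [-2.492, -1.912, -0.0]
ft_force: [0.2, -0.3, -0.9]
grip_width: 0.272
grip_force: 49.7
[ 0.47695052 -0.21416964  0.10435748] [ 0.00324738  0.00434818 -0.3817874 ]
```

View pics/s3.png

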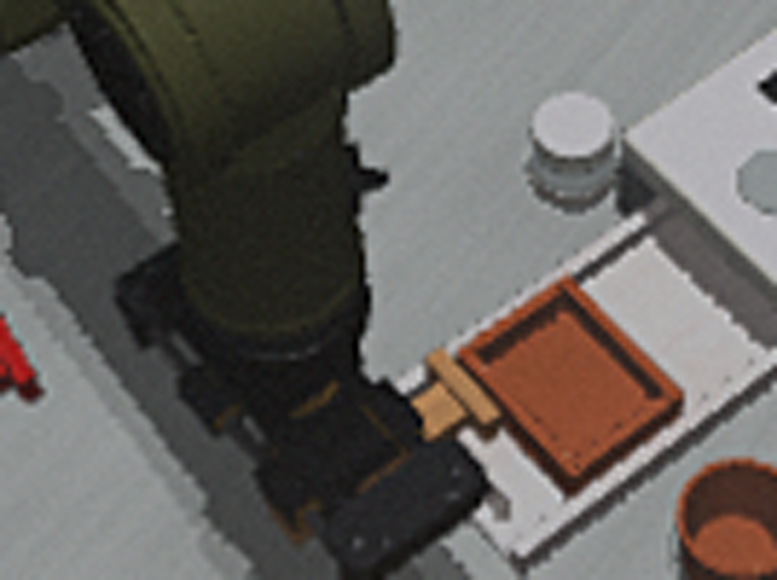

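The picture shows the pusher level in the gripper and aimed along the channel, with its head at (462,390) behind the dish. I'll lower it to about 2.5 mm above the channel floor.

```bash
python3 -m crank '[[0.1,0.003,0,-0.1,0],[0.1,0.003,0,-0.2,0],[0.1,0.003,0,-0.3,0],[0.1,0.003,0,-0.35,0],[0.1,0.003,0,-0.37,0]]'; python3 -m crank '[[0.1,0,0,0,0],[0.1,0,0,0,0],[0.1,0,0,0,0],[0.1,0,0,0,0]]'; python3 - <<'E'
from h import *
im=get_image("top")
crop(im,200,122,336,216,5.8,"pics/t3.png")
s=get_state();p=s["position"];g=np.array([.5457,.0428]);b=np.radians(75.1);ux=np.array([np.cos(b),np.sin(b)])
d=p[:2]-g;print(p,s["ft_force"],"face x",d@ux+.1,"y",d@[-ux[1],ux[0]])
E
```

```text
time: 6.45
position: [0.4775, -0.2136, 0.0302]
tool_rot: [-2.491, -1.914, 0.0]
ft_force: [0.7, -0.2, -2.2]
grip_width: 0.278
grip_force: 49.7
time: 6.95
position: [0.4778, -0.2137, 0.0309]
tool_rot: [2.49, 1.914, 0.0]
ft_force: [0.4, -0.3, -1.5]
grip_width: 0.275
grip_force: 49.7
[ 0.47770005 -0.21365806  0.03082312] [ 0.72354912 -0.63891154 -1.91197241] face x -0.1653199488793146 y -0.00023025450504629563
```

View pics/t3.png

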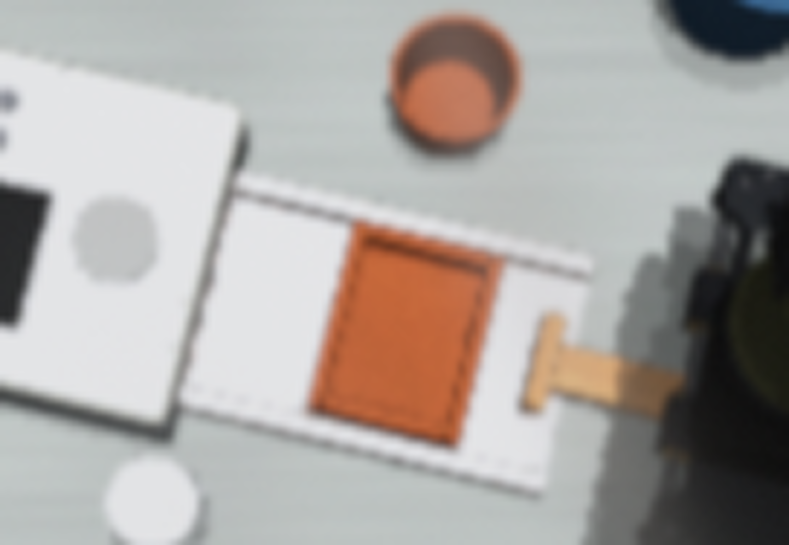

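The head sits centred in the channel at (542,362), about 25 mm behind the dish's rear edge at (480,350). I'll push gently in 5 mm rows.

```bash
cat > st.py <<'E'
from h import *
s=get_state();p=s["position"];g=np.array([.5457,.0428]);b=np.radians(75.1);ux=np.array([np.cos(b),np.sin(b)])
d=p[:2]-g;f=s["ft_force"][:2];print("==t %.2f face x %.1f y %.1f mm z %.1f F along %.1f lat %.1f fz %.1f"%(s["time"],1e3*(d@ux+.1),1e3*(d@[-ux[1],ux[0]]),1e3*p[2],f@ux,f@[-ux[1],ux[0]],s["ft_force"][2]))
E
python3 -m crank '[[0.1,0.006,0.024,0,0],[0.1,0.013,0.048,0,0],[0.1,0.019,0.072,0,0],[0.1,0.026,0.097,0,0],[0.1,0.032,0.121,0,0]]' >/dev/null; python3 st.py
python3 -m crank '[[0.1,0.006,0.024,0,0],[0.1,0.013,0.048,0,0],[0.1,0.019,0.072,0,0],[0.1,0.026,0.097,0,0],[0.1,0.032,0.121,0,0]]' >/dev/null; python3 st.py
python3 -m crank '[[0.1,0.006,0.024,0,0],[0.1,0.013,0.048,0,0],[0.1,0.019,0.072,0,0],[0.1,0.026,0.097,0,0],[0.1,0.032,0.121,0,0]]' ; python3 st.py
```

```text
==t 7.62 face x -139.8 y -0.1 mm z 30.6 F along -0.7 lat 0.7 fz -1.8
==t 8.25 face x -114.9 y -0.0 mm z 30.6 F along -2.0 lat 0.1 fz -0.9
time: 8.88
position: [0.4969, -0.1406, 0.0306]
tool_rot: [2.491, 1.915, 0.0]
ft_force: [-0.2, -1.8, -1.3]
grip_width: 0.273
grip_force: 49.7
==t 8.88 face x -89.8 y 0.0 mm z 30.6 F along -1.8 lat -0.3 fz -1.3
```

```bash

python3 -m crank '[[0.1,0.006,0.024,0,0],[0.1,0.013,0.048,0,0],[0.1,0.019,0.072,0,0],[0.1,0.026,0.097,0,0],[0.1,0.032,0.121,0,0]]' >/dev/null; python3 st.py
python3 -m crank '[[0.1,0.006,0.024,0,0],[0.1,0.013,0.048,0,0],[0.1,0.019,0.072,0,0],[0.1,0.026,0.097,0,0],[0.1,0.032,0.121,0,0]]' >/dev/null; python3 st.py
python3 -m crank '[[0.1,0.005,0.019,0,0],[0.1,0.01,0.039,0,0],[0.1,0.015,0.058,0,0],[0.1,0.021,0.077,0,0],[0.1,0.026,0.097,0,0]]' ; python3 st.py
```

```text
==t 9.50 face x -64.8 y 0.1 mm z 30.6 F along -1.8 lat -0.9 fz -0.1
==t 10.12 face x -39.7 y 0.1 mm z 30.6 F along -1.9 lat 0.8 fz -1.9
time: 10.75
position: [0.5149, -0.0729, 0.0306]
tool_rot: [2.491, 1.915, 0.0]
ft_force: [-1.1, -2.2, -1.9]
grip_width: 0.272
grip_force: 49.7
==t 10.75 face x -19.7 y 0.0 mm z 30.6 F along -2.4 lat 0.5 fz -1.9
```

```bash
cat >> st.py <<'E'
import sys
sys.exit(int(f@ux<-3.8))
E
cat /dev/null
python3 -m crank '[[0.1,0.001,0.004,0,0],[0.1,0.002,0.007,0,0],[0.1,0.003,0.011,0,0],[0.1,0.004,0.0145,0,0]]' >/dev/null; python3 st.py &&
python3 -m crank '[[0.1,0.001,0.004,0,0],[0.1,0.002,0.007,0,0],[0.1,0.003,0.011,0,0],[0.1,0.004,0.0145,0,0]]' >/dev/null; python3 st.py &&
python3 -m crank '[[0.1,0.001,0.004,0,0],[0.1,0.002,0.007,0,0],[0.1,0.003,0.011,0,0],[0.1,0.004,0.0145,0,0]]' >/dev/null && python3 st.py &&
python3 -m crank '[[0.1,0.001,0.004,0,0],[0.1,0.002,0.007,0,0],[0.1,0.003,0.011,0,0],[0.1,0.004,0.0145,0,0]]' >/dev/null && python3 st.py &&
python3 -m crank '[[0.1,0.001,0.004,0,0],[0.1,0.002,0.007,0,0],[0.1,0.003,0.011,0,0],[0.1,0.004,0.0145,0,0]]' >/dev/null && python3 st.py &&
python3 -m crank '[[0.1,0.001,0.004,0,0],[0.1,0.002,0.007,0,0],[0.1,0.003,0.011,0,0],[0.1,0.004,0.0145,0,0]]' >/dev/null && python3 st.py
```

```text
==t 11.25 face x -17.1 y 0.1 mm z 30.6 F along -1.5 lat 0.0 fz -0.7
==t 11.75 face x -13.9 y -0.0 mm z 30.6 F along -1.7 lat 0.5 fz -0.7
==t 12.25 face x -10.9 y 0.0 mm z 30.6 F along -2.2 lat 0.2 fz -2.0
==t 12.75 face x -7.9 y -0.0 mm z 30.6 F along -2.1 lat -0.2 fz -1.9
==t 13.25 face x -4.9 y -0.1 mm z 30.6 F along -2.2 lat -0.4 fz -1.7
==t 13.75 face x -1.9 y -0.1 mm z 30.6 F along -2.0 lat -0.6 fz -1.7
```

```bash

python3 -m crank '[[0.1,0.001,0.004,0,0],[0.1,0.002,0.007,0,0],[0.1,0.003,0.011,0,0],[0.1,0.004,0.0145,0,0]]' >/dev/null && python3 st.py &&
python3 -m crank '[[0.1,0.001,0.004,0,0],[0.1,0.002,0.007,0,0],[0.1,0.003,0.011,0,0],[0.1,0.004,0.0145,0,0]]' >/dev/null && python3 st.py &&
python3 -m crank '[[0.1,0.001,0.004,0,0],[0.1,0.002,0.007,0,0],[0.1,0.003,0.011,0,0],[0.1,0.004,0.0145,0,0]]' >/dev/null && python3 st.py &&
python3 -m crank '[[0.1,0.001,0.004,0,0],[0.1,0.002,0.007,0,0],[0.1,0.003,0.011,0,0],[0.1,0.004,0.0145,0,0]]' >/dev/null && python3 st.py &&
python3 -m crank '[[0.1,0.001,0.004,0,0],[0.1,0.002,0.007,0,0],[0.1,0.003,0.011,0,0],[0.1,0.004,0.0145,0,0]]' >/dev/null && python3 st.py &&
python3 -m crank '[[0.1,0.001,0.004,0,0],[0.1,0.002,0.007,0,0],[0.1,0.003,0.011,0,0],[0.1,0.004,0.0145,0,0]]' >/dev/null && python3 st.py &&
python3 -m crank '[[0.1,0.001,0.004,0,0],[0.1,0.002,0.007,0,0],[0.1,0.003,0.011,0,0],[0.1,0.004,0.0145,0,0]]' >/dev/null && python3 st.py
```

```text
==t 14.25 face x 1.1 y -0.1 mm z 30.6 F along -2.2 lat 0.2 fz -1.4
==t 14.75 face x 4.1 y -0.2 mm z 30.6 F along -1.3 lat -0.2 fz -1.9
==t 15.25 face x 7.1 y -0.2 mm z 30.6 F along -1.4 lat 0.2 fz -2.1
==t 15.75 face x 10.2 y -0.2 mm z 30.6 F along -1.9 lat -0.3 fz -1.9
==t 16.25 face x 13.1 y -0.2 mm z 30.6 F along -1.4 lat -0.2 fz -1.3
==t 16.75 face x 16.1 y -0.3 mm z 30.6 F along -2.2 lat -0.1 fz -1.5
==t 17.25 face x 19.2 y -0.3 mm z 30.6 F along -1.4 lat 0.9 fz -2.0
```

```bash

python3 -m crank '[[0.1,0.001,0.004,0,0],[0.1,0.002,0.007,0,0],[0.1,0.003,0.011,0,0],[0.1,0.004,0.0145,0,0]]' >/dev/null && python3 st.py &&
python3 -m crank '[[0.1,0.001,0.004,0,0],[0.1,0.002,0.007,0,0],[0.1,0.003,0.011,0,0],[0.1,0.004,0.0145,0,0]]' >/dev/null && python3 st.py &&
python3 -m crank '[[0.1,0.001,0.004,0,0],[0.1,0.002,0.007,0,0],[0.1,0.003,0.011,0,0],[0.1,0.004,0.0145,0,0]]' >/dev/null && python3 st.py &&
python3 -m crank '[[0.1,0.001,0.004,0,0],[0.1,0.002,0.007,0,0],[0.1,0.003,0.011,0,0],[0.1,0.004,0.0145,0,0]]' >/dev/null && python3 st.py &&
python3 -m crank '[[0.1,0.001,0.004,0,0],[0.1,0.002,0.007,0,0],[0.1,0.003,0.011,0,0],[0.1,0.004,0.0145,0,0]]' >/dev/null && python3 st.py &&
python3 -m crank '[[0.1,0.001,0.004,0,0],[0.1,0.002,0.007,0,0],[0.1,0.003,0.011,0,0],[0.1,0.004,0.0145,0,0]]' >/dev/null && python3 st.py
```

```text
==t 17.75 face x 22.2 y -0.3 mm z 30.6 F along -1.7 lat 0.1 fz -2.2
==t 18.25 face x 25.2 y -0.4 mm z 30.6 F along -2.8 lat -1.6 fz -1.1
==t 18.75 face x 27.0 y -0.5 mm z 30.7 F along -6.4 lat 0.3 fz 0.1
```

```bash
python3 -m crank '[[0.1,0,0,0,0],[0.1,0,0,0,0]]' >/dev/null; python3 st.py;  python3 -m crank '[[0.1,0,0.002,0,0],[0.1,0.001,0.003,0,0]]' >/dev/null; python3 st.py
```

```text
==t 19.00 face x 27.1 y -0.6 mm z 30.7 F along -5.6 lat -0.3 fz -0.1
==t 19.25 face x 27.3 y -0.6 mm z 30.7 F along -6.8 lat 0.4 fz 1.5
```

The stop is felt: about 6.5 N, steady and rising with advance. Now I'll retreat straight back.

```bash
python3 -m crank '[[0.1,-0.001,-0.004,0,0],[0.1,-0.003,-0.01,0,0],[0.1,-0.006,-0.024,0,0],[0.1,-0.019,-0.072,0,0],[0.1,-0.039,-0.145,0,0]]' >/dev/null; python3 st.py
python3 -m crank '[[0.1,-0.026,-0.097,0,0],[0.1,-0.051,-0.193,0,0],[0.1,-0.077,-0.29,0,0],[0.1,-0.103,-0.387,0,0],[0.1,-0.129,-0.483,0,0]]' >/dev/null; python3 st.py
python3 -m crank '[[0.1,-0.026,-0.097,0,0],[0.1,-0.051,-0.193,0,0],[0.1,-0.077,-0.29,0,0],[0.1,-0.09,-0.338,0,0],[0.1,-0.09,-0.338,0,0]]' >/dev/null; python3 st.py
python3 -m crank '[[0.1,0,0,0.1,0],[0.1,0,0,0.2,0],[0.1,0,0,0.3,0],[0.1,0,0,0.38,0],[0.1,0,0,0.38,0]]' >/dev/null; python3 st.py
python3 - <<'E'
from h import *
p=get_state();print(p["tool_rot"],(np.array([.5242,-.4067,.0247])-p["position"])/.2)
E
```

```text
==t 19.88 face x -1.4 y -0.3 mm z 30.6 F along -0.5 lat -0.4 fz -1.8
==t 20.50 face x -103.1 y -0.1 mm z 30.6 F along -0.7 lat -0.1 fz -1.5
==t 21.12 face x -172.2 y -0.0 mm z 30.5 F along 0.8 lat 0.5 fz -1.4
==t 21.75 face x -170.8 y -1.2 mm z 107.8 F along 0.4 lat -0.7 fz -1.5
[2.48806964e+00 1.91401998e+00 1.75616298e-03] [ 0.23464042 -0.93752675 -0.41551205]
```

```bash
python3 -m crank '[[0.1,0.05,-0.2,0,-0.007],[0.1,0.1,-0.4,0,-0.014],[0.1,0.14,-0.6,0,-0.02],[0.1,0.19,-0.8,0,-0.027],[0.1,0.235,-0.938,0,-0.034]]'>/dev/null; python3 -m crank '[[0.1,0,0,-0.1,0],[0.1,0,0,-0.2,0],[0.1,0,0,-0.3,0],[0.1,0,0,-0.35,0],[0.1,0,0,-0.35,0]]'>/dev/null; python3 -m crank '[[0.1,0,0,0,0],[0.1,0,0,0,0],[0.1,0,0,0,0]]'
python3 - <<'E'
from h import *
p=get_state();print(p["tool_rot"],(np.array([.5242,-.4067,.0247])-p["position"])/.2)
crop(get_image("top"),300,110,434,210,5.8,"pics/t4.png")
E
```

```text
time: 23.38
position: [0.5235, -0.4073, 0.0373]
tool_rot: [2.68, 1.637, 0.001]
ft_force: [-0.3, -0.6, -1.0]
grip_width: 0.274
grip_force: 49.7
[2.67975164e+00 1.63734528e+00 5.04522381e-04] [ 0.00343652  0.00288488 -0.06301342]
```

View pics/t4.png

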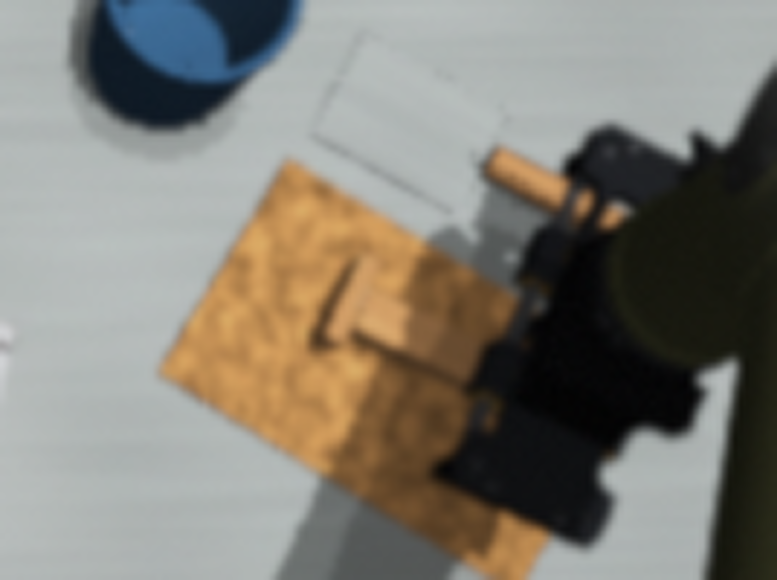

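The pusher hangs level about 12 mm over its old place on the mat, head at (350,300), with the spatula clear of it. Lowering gently.

```bash
python3 -m crank '[[0.1,0.003,0.003,-0.02,0],[0.1,0.003,0.003,-0.04,0],[0.1,0.003,0.003,-0.05,0],[0.1,0.003,0.003,-0.055,0],[0.1,0.003,0.003,-0.055,0]]'; python3 -m crank '[[0.1,0,0,-0.003,0],[0.1,0,0,-0.006,0],[0.1,0,0,-0.008,0],[0.1,0,0,-0.008,0]]'
```

```text
time: 24.05
position: [0.5238, -0.4064, 0.0255]
tool_rot: [2.681, 1.638, -0.0]
ft_force: [0.3, 0.4, -1.5]
grip_width: 0.276
grip_force: 49.7
time: 24.55
position: [0.5239, -0.4065, 0.0247]
tool_rot: [2.68, 1.638, 0.0]
ft_force: [-2.2, 0.6, 3.3]
grip_width: 0.272
grip_force: 49.7
```

```bash
python3 -m crank '[[0.4,0,0,0,0],[0.69,0,0,0,0],[0.69,0,0,0,0],[0.69,0,0,0,0],[0.69,0,0,0,0]]' 10; python3 -m crank '[[0.69,0,0,0.05,0],[0.69,0,0,0.15,0],[0.69,0,0,0.3,0],[0.69,0,0,0.5,0],[0.69,0,0,0.7,0]]'; python3 -m crank '[[0.69,-0.3,-0.2,0.2,0],[0.69,-0.6,-0.4,0.2,0],[0.69,-0.85,-0.55,0.2,0],[0.69,-0.85,-0.55,0.2,0],[0.69,-0.85,-0.55,0.2,0]]'
python3 - <<'E'
from h import *
crop(get_image("top"),80,60,480,300,2,"pics/t5.png")
E
```

```text
time: 25.18
position: [0.5238, -0.4064, 0.0239]
tool_rot: [2.681, 1.638, 0.0]
ft_force: [-0.4, -0.0, -0.2]
grip_width: 0.673
grip_force: 0.0
time: 25.8
position: [0.5241, -0.4065, 0.1672]
tool_rot: [2.679, 1.637, 0.001]
ft_force: [-0.0, -0.1, -0.1]
grip_width: 0.691
grip_force: 0.0
time: 26.42
position: [0.3517, -0.5183, 0.2058]
tool_rot: [2.683, 1.631, -0.001]
ft_force: [0.9, -0.7, -0.0]
grip_width: 0.69
grip_force: 0.0
```

View pics/t5.png

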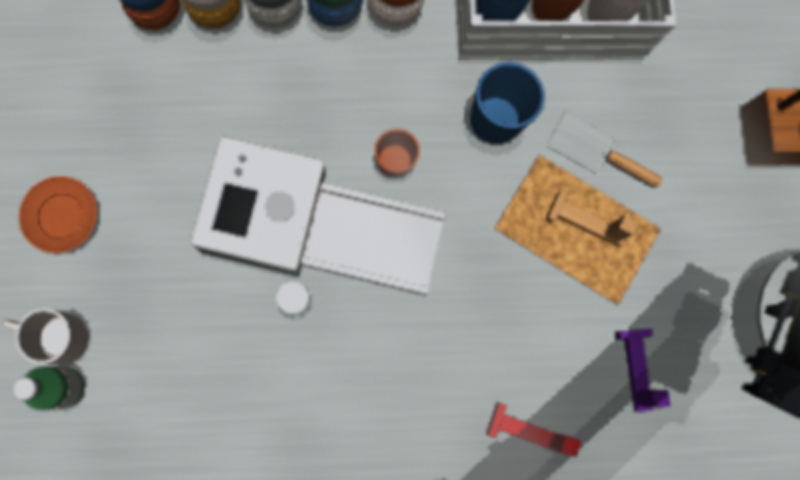

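The picture shows the dish fully inside the reader and the pusher upright on its mat at (590,215). The bystanders are where they were and the arm is clear.

```bash
python3 -c "from bench import close_job; print(close_job())"
```

```text
the job is handed in; nothing more can be done
None
```

I pushed the dish gently into the reader until it met the stop (about 7 N at the wrist, including about 2 N of sliding friction), left it there, stood the pusher back upright on its mat, saw nothing else disturbed, and handed the job in at about 26.5 s.

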